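# Change over the wind-up demonstration turntable

## Task

Change over the demonstration: run the turntable down by sliding the speed fader all the way to its right-hand end (seen from the robot), then flip its toggle switch off (bat towards the robot). While it is off, move the chrome flying saucer from the turntable to lie flat in the wooden tray, stand every tin ladybird upright on the turntable with its whole foot on the deck, and slide the speed fader until it is level with the brass pointer; then flip the switch back on and leave it on, with everything in place and the other toys left where they stand.

Things in the scene. Friction and masses are not known exactly. Their poses are not given: they have to be found in the camera images.
- bat (a joint): toggle switch bat on top of the control panel, in rad: +0.4 = on, bat leaning to the panel's +x (away from the robot); -0.4 = off, leaning to the panel's -x (towards the robot). It resists up to the upright centre (0) with about 0.1 N m at the ends (about 2 N sideways on its upper half) and, once past it, snaps to the other side.
- bat_tip (a point): point on the bat's axis 60 mm from its pivot, 4 mm below the top of its black 20 mm end ball (centre 54 mm from the pivot); the bat below is a 12 mm round steel bar. The pivot lies on the panel's top face at panel (45, 0, 50) mm and the bat swings in the panel's x-z plane.
- panel: grey control panel fixed to the counter, a box 170 x 170 mm, 50 mm high; origin: centre of its underside; x away from the robot (turned up to 0.25 rad), y left, z up. Toggle on its far half, fader on its near half, along y at panel x = -45 mm.
- fader (a joint): position of the black speed fader along its track, 0 to 0.10 m, growing to the panel's +y; 0 = its right-hand end stop, zero speed; joint 0 is panel y = -50 mm. It stays where it is left; friction about 1.5 N.
- fader_top (a point): centre of the top face of the fader's grip, 78 mm above the counter. The grip is a block 26 mm (panel x) x 14 mm (panel y), reaching from 2 to 28 mm above the panel's top face; it has a white line across its top.
- pointer: brass pointer about 28 x 7 mm, 3 mm high, fixed flat on the panel's top face beside the fader track on the robot's side and pointing at it (+x), with its axes parallel to the panel's; origin: on its underside, on its midline. The fader is level with it when both have the same panel y.
- turntable: round demonstration turntable, fixed and not turning: wooden deck 240 mm in diameter with a brass band, its flat top 30 mm above the counter; origin: centre of its underside.
- saucer: chrome tin flying saucer, 110 mm in diameter, 58 mm high, 140 g, starting on the turntable: disc with flat underside of 64 mm diameter, rim 12 to 16 mm up, upper face rising to 28 mm at the cabin, an upright round turret of 40 mm diameter with straight sides from 28 to 50 mm up, to be gripped from above. Origin: centre of the underside; z up.
- tray: low open wooden tray, fixed, 150 x 150 mm outside, walls 5 mm thick and 28 mm high, floor 5 mm thick; origin: centre of its underside, x and y along its sides.
- bug1: wind-up tin ladybird, one of up to four alike (None if absent): red lacquered sphere of 54 mm diameter, centred 29 mm above the origin, on a flat round black foot of 38 mm diameter; black ball head (24 mm) at +x, reaching 37 mm from the axis, 24 mm up; 56 mm high, 110 g, weighted low so that it rights itself. Origin: centre of the foot's underside; z up when standing.
- bug2: wind-up tin ladybird, one of up to four alike (None if absent): red lacquered sphere of 54 mm diameter, centred 29 mm above the origin, on a flat round black foot of 38 mm diameter; black ball head (24 mm) at +x, reaching 37 mm from the axis, 24 mm up; 56 mm high, 110 g, weighted low so that it rights itself. Origin: centre of the foot's underside; z up when standing.
- bug3: wind-up tin ladybird, one of up to four alike (None if absent): red lacquered sphere of 54 mm diameter, centred 29 mm above the origin, on a flat round black foot of 38 mm diameter; black ball head (24 mm) at +x, reaching 37 mm from the axis, 24 mm up; 56 mm high, 110 g, weighted low so that it rights itself. Origin: centre of the foot's underside; z up when standing.
- bug4: wind-up tin ladybird, one of up to four alike (None if absent): red lacquered sphere of 54 mm diameter, centred 29 mm above the origin, on a flat round black foot of 38 mm diameter; black ball head (24 mm) at +x, reaching 37 mm from the axis, 24 mm up; 56 mm high, 110 g, weighted low so that it rights itself. Origin: centre of the foot's underside; z up when standing.
- top: wooden spinning top standing on its flat foot, 60 mm in diameter, 62 mm high with a thin stem; origin: centre of its underside. A bystander, not to be moved.
- marbles: wooden rack 50 x 140 mm with a set of three glass marbles fixed on it, 48 mm high; origin: centre of its underside. A bystander, not to be moved.
- tin_robot: tin toy robot, 50 x 76 mm, 140 mm high; origin: centre of its underside. A bystander, not to be moved.
- locomotive: green tin locomotive 130 x 60 mm, 93 mm high; origin: centre between its wheels on the counter. A bystander, not to be moved.
Mind the look-alikes: they are no part of the job. Several things look just like the tray: the one meant starts farthest to the robot's right.

How it is judged:
By the outcome, as a careful person would: the job done as asked, in the order asked, and still so for the second after the job is handed in, with the robot touching nothing.
Of bug1, bug2, bug3, bug4 only 2 to 4 are there at a start; the rules pass over those that are not, and their reading is None.
At some moment in a run one of bug1, bug2, bug3, bug4, saucer may be knocked a few centimetres aside while the robot is not near it.
Once in a run the grip may slacken for a moment while it holds something.
It also fails if it takes over 210 s, if anything falls off the work surface, if the arm or the gripper's body presses on something with over 40 N, if the wrist force passes 120 N, or if a joint passes its speed limit or range.

## Robot

A 6-joint arm with a two-finger parallel gripper is mounted at the origin on the work surface. World frame = base frame: x ahead of the robot, y to its left, z up, the work surface at z = 0. Lengths are in mm, angles in degrees, forces in N, time in s.
With the tool pointing down it reaches from about 350 to 925 mm from the base axis. Payload 6.4 kg.
Tool frame: the origin (TCP) lies on the front face of the gripper's body, between the roots of the fingers; the fingertips stand 73 mm ahead of it and the grasp point (between the pads) lies 54 mm ahead of it; z points along the fingers, y is the line along which they close (so a half turn about z gives the same grasp; the last joint's range is limited). The gripper opens to 85 mm and grips with 20 to 120 N. Pads are 22 mm wide; open, the fingers measure 114 mm over their backs; the gripper's body (76 mm by 85 mm) begins 54 mm behind the grasp point. The pads swing forward as they close: fully open they stand 13 mm farther back than shut.
Start: joints at [58.551, 14.043, 89.255, -0, 76.702, -9.975], TCP at [237.954, 604.89, 303.89] pointing down, gripper open.
Joint ranges: [-179.41, 179.41], [-58.25, 129.5], [7.25, 145.43], [-54.29, 234.29], [11.92, 165.04], [-157.13, 157.13]. Speed limits (degrees/s): [147.25, 147.25, 180, 180, 180, 180].

## Interface

Orientations are given as [roll, pitch, yaw] about the fixed x, y, z axes, in that order (R = Rz(yaw) Ry(pitch) Rx(roll)).
In Python, from cell import r, capture, close_job gives the robot as it stands. The module is installed in compiled form; this text tells all that it offers.
- The arm moves only by the tool play_rows, never from a script. Its argument "commands" is a list of rows, each a list of 5 numbers: the shift along the world's x, y, z in fractions of the full range, 1 being 50 cm, then the turn about the world's z in a scale on which 1.0 is 60 degrees, then the opening, from 0 (shut) to 1 (fully open). In form: [[dx, dy, dz, turn, gripper], ...]. A call has 1 to 8 rows; each row is the pose to reach, as a shift and turn from the pose commanded when the call began; what a row does not reach only later rows make up. A row lasts 1/10 s, in which the tool goes at most 50 mm and 8.59 degrees, less where a joint would pass 70% of its speed; a pose out of reach is approached as far as the arm can. A call with a gripper value outside its range is refused whole. The fingers move at their own pace and stop on an object; the grip force is fixed at half the most. Time passes only in rows, so rows that repeat a pose let the fingers close. It gives the time, the measured TCP pose, the force, the opening and the grip force at its end, in the units of the state.
- r.sense(): the state, without advancing time (a new reading comes with each control period).
- capture(name): name is "scene" or "top"; returns a dict with "image" (420x560x3 uint8, red, green, blue), "range_z" (420x560 float32, mm along the optical axis (not along the pixel's ray), 0 where there is no reading), "vfov" (degrees; the focal length in pixels is half the picture's height over the tangent of half this angle, whatever the lens; pixels are square), "cx", "cy" (the principal point, pixels), "T" (4x4, takes a point from camera to world coordinates). Camera axes: x right, y up, looking along -z (the intrinsics and any distortion apply to the point x, -y, -z); pixel columns grow to the right and rows downward; lengths in mm; the calibration is good to about 2 mm. A picture is of the moment at which its call begins.
- close_job(): hands the job in; it is judged then, once.
The state is a dict: "t": time; "joints": joint angles; "joint_velocities": joint speeds; "joint_efforts": joint torques, N m; "ee_pos": TCP position; "ee_rot": TCP orientation; "contact_force": force on the tool from outside, world axes, zero at the start; "ft_torque": the same for the moment, N m; "finger_gap": finger opening in mm; "grip_force": force on a finger pad.
Only numpy, scipy, OpenCV 4.12 (cv2) and the standard library are available. Lean on these libraries where they do the work, as an engineer would, in place of code of your own. Each camera call takes 0.05 s, during which the arm holds its last target. There are 200 camera calls.

## Working session

There is one attempt and no reset: what is moved stays moved. The work goes in short steps, Python scripts to look and compute and a tool call to move; the robot and the scene stay as the last step left them, time stands still between calls to the robot, and variables do not carry over. Pictures are saved under pics/ and viewed, at most 14 in all, crops included, and the job is handed in when it is done.

Besides the shell and the picture viewer there is one more tool, called after "Call:" as name([rows], argument=value, ...), one row to a line, values as JSON. play_rows: Moves the arm, as the interface text tells. Its arguments: {"type":"object","properties":{"commands":{"type":"array","items":{"type":"array","items":{"type":"number"}}}},"required":["commands"]}

```bash
mkdir -p pics; cat > h.py <<'E'
import numpy as np, cv2
from cell import r, capture, close_job
def K(c):
    h,w=c["image"].shape[:2]; f=h/2/np.tan(np.radians(c["vfov"])/2); return f,c["cx"],c["cy"]
def world(c,u,v,z=None):
    """pixel -> world: by range image, or by ray on plane z"""
    f,cx,cy=K(c); u=np.asarray(u,float); v=np.asarray(v,float)
    d=np.stack([(u-cx)/f,-(v-cy)/f,-np.ones_like(u)],-1); T=np.asarray(c["T"])
    R,o=T[:3,:3],T[:3,3]; d=d@R.T
    if z is None: s=c["range_z"][v.astype(int),u.astype(int)]
    else: s=(z-o[2])/d[...,2]
    return o+d*np.asarray(s)[...,None]
def save(c,n): cv2.imwrite(f"pics/{n}.png",c["image"][:,:,::-1])
E
python3 - <<'E'
from h import *
for n in("scene","top"):
    c=capture(n); save(c,n+"0"); np.savez(n+"0",**c); print(n,[k for k in c],c["vfov"],c["cx"],c["cy"],np.round(c["T"],3).tolist())
print(r.sense())
E
```

```text
scene ['image', 'range_z', 'vfov', 'cx', 'cy', 'T'] 50.49066761917173 278.8317191498298 205.03714716454718 [[0.19, -0.63, 0.753, 1292.715], [0.982, 0.126, -0.143, -128.389], [-0.005, 0.766, 0.643, 759.655], [0.0, 0.0, 0.0, 1.0]]
top ['image', 'range_z', 'vfov', 'cx', 'cy', 'T'] 45.72843254077897 280.11793521799484 210.49770581028514 [[0.022, 0.996, -0.088, 411.587], [-1.0, 0.023, 0.002, 12.971], [0.004, 0.088, 0.996, 1249.871], [0.0, 0.0, 0.0, 1.0]]
{'t': 0.1, 'joints': array([ 5.85491265e+01,  1.40808630e+01,  8.93174577e+01,  8.69656216e-04,
        7.67028714e+01, -9.97567837e+00]), 'joint_velocities': array([ 0.08233012, -0.12012678, -0.22580746, -0.02487712, -0.00224564,
        0.0630546 ]), 'joint_efforts': array([-4.14831629e-04, -4.30663598e+01, -3.27132690e+01, -1.76531626e-04,
        2.75162209e-03,  1.59905062e-05]), 'ee_pos': array([237.76246942, 604.55102246, 302.88648815]), 'ee_rot': array([-1.79900484e+02, -1.83627035e-02,  1.58524588e+02]), 'contact_force': array([-0.72031618, -0.65021074, -0.0910588 ]), 'ft_torque': array([-0.00263618,  0.00149635, -0.04703745]), 'grip_force': 0.0, 'finger_gap': 85.09522918052443}
```

View pics/scene0.png

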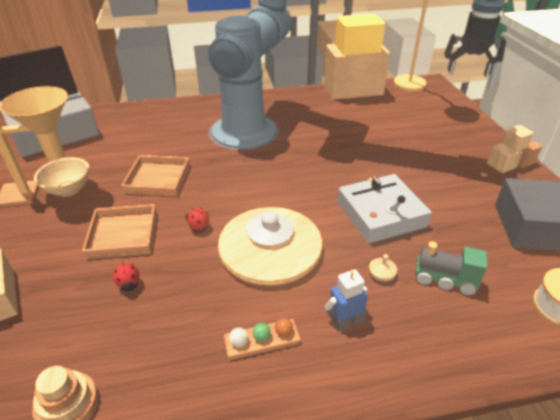

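View pics/top0.png

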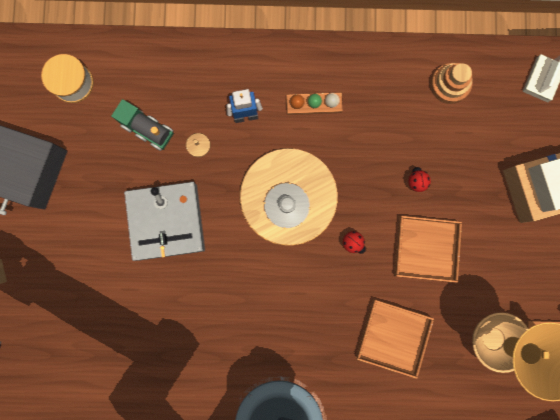

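The top view shows two trays, centred at (429,249) and (395,338). The first is farther to the right, so it is the one meant. Red ladybirds stand at (419,181) and (354,242). The saucer is at (287,204) on the deck at (289,197), and the panel at (164,220) carries the fader at (163,238). The bat's ball is at (155,190), and an orange button sits at (183,199). Now I'll measure and check in a crop.

```bash
cat > m.py <<'E'
from h import *
def blob(c,mask,minA=25):
    n,l,s,ce=cv2.connectedComponentsWithStats(mask.astype(np.uint8)); return [(ce[i],s[i,4],l==i) for i in range(1,n) if s[i,4]>=minA]
def cloud(c):
    v,u=np.mgrid[0:420,0:560]; return world(c,u,v)
E
python3 - <<'E'
from m import *
S=np.load("scene0.npz");T=np.load("top0.npz")
for n,c in(("scene",S),("top",T)):
    P=cloud(c); hsv=cv2.cvtColor(c["image"],cv2.COLOR_RGB2HSV)
    red=((hsv[...,0]<6)|(hsv[...,0]>172))&(hsv[...,1]>190)&(hsv[...,2]>120)
    for ce,a,m in blob(c,red): print(n,"red",ce.round(1),a,"z29 ray",world(c,*ce,29).round(0), "cloud z",P[m][:,2].max().round())
P=cloud(T)
for nm,(u,v) in dict(ttc=(310,170),ttl=(255,215),counter=(240,300),panel=(180,220),panel2=(140,200),turret=(287,204),tray=(429,249),tray2=(395,338),ball=(155,190),fader=(163,235),top=(197,145)).items(): print(nm,P[v,u].round(1))
H=P[...,2]
# panel top plane by height, rectangle
m=(abs(H-50)<6);m[:, :100]=0;m[:,230:]=0;m[:175]=0;m[265:]=0
m=cv2.morphologyEx(m.astype(np.uint8),cv2.MORPH_CLOSE,np.ones((25,25)))
q=world(T,*np.nonzero(m)[::-1],50)[:,:2].astype(np.float32); print("panel",cv2.minAreaRect(q))
# deck
m=(H>20)&(H<100);m[:140]=0;m[250:]=0;m[:,:235]=0;m[:,342:]=0
k=max(blob(T,m),key=lambda b:b[1])[2];cn=cv2.findContours(k.astype(np.uint8),0,1)[0][0][:,0].astype(float)
print("deck",cv2.minEnclosingCircle(world(T,cn[:,0],cn[:,1],30)[:,:2].astype(np.float32)))
k=(H>42);k[:170]=0;k[240:]=0;k[:,255:]&=True;k[:,:255]=0;k[:,320:]=0
print("saucer",[(P[b[2]].mean(0).round(1),b[1],P[b[2]][:,2].max()) for b in blob(T,k,10)])
for nm,(a,b,c_,d) in dict(t1=(208,292,385,470),t2=(290,385,350,440)).items():
    k=np.zeros(H.shape,bool);k[a:b,c_:d]=(H[a:b,c_:d]>15)&(H[a:b,c_:d]<45); 
    m=max(blob(T,k),key=lambda x:x[1])[2]
    print(nm,cv2.minAreaRect(world(T,*np.nonzero(m)[::-1],28)[:,:2].astype(np.float32)),np.percentile(H[m],[50,90]))
k=np.zeros(H.shape,bool);k[175:265,120:210]=H[175:265,120:210]>65
for ce,a,b in blob(T,k,4): print("tall",ce,a,P[b].mean(0).round(1),P[b].max(0).round(1),P[b].min(0).round(1))
i=T["image"][170:270,110:215];j=S["image"][160:250,325:440]
i=cv2.resize(i,(400,400*100//105),interpolation=2);j=cv2.resize(j,(400,380),interpolation=2)
cv2.imwrite("pics/crop1.png",np.hstack([i,j])[:,:,::-1])
E
```

```text
top red [420.3 181.1] 258 z29 ray [ 600. -334.   29.] cloud z 1250.0
top red [354.  242.4] 254 z29 ray [ 445. -171.   29.] cloud z 1250.0
ttc [622.2 -60.9  27.3]
ttl [507.2  72.7  26.9]
counter [297.3 105.3   2.4]
panel [488.9 251.3  54.1]
panel2 [535.4 350.7  50.4]
turret [530.   -4.6  88. ]
tray [ 433.8 -364.6   -2.1]
tray2 [ 214.  -277.6    6.8]
ball [553.2 300.4 110.4]
fader [451.3 285.7  75.1]
top [676.  219.6  40. ]
panel ((487.0140380859375, 291.8450012207031), (169.64430236816406, 170.5376434326172), 9.25853157043457)
deck ((555.8662719726562, -9.567200660705566), 120.13074493408203)
saucer [(array([530. ,  -5. ,  62.3]), np.int32(1598), np.float64(1249.8714422295445))]
t1 ((434.55126953125, -354.38787841796875), (153.15225219726562, 149.3904571533203), 85.55980682373047) [25.96365416 29.49640091]
t2 ((216.74951171875, -273.2485656738281), (152.33584594726562, 150.07940673828125), 73.6601333618164) [25.98155203 29.75989972]
tall [155.98947368 193.33684211] 95 [545.7 298.2 108.9] [ 561.5  311.7 1249.9] [411.6  13.   65.6]
tall [162.50632911 238.84810127] 79 [441.7 282.6  91.6] [ 456.   294.3 1249.9] [411.6  13.   65.2]
```

View pics/crop1.png

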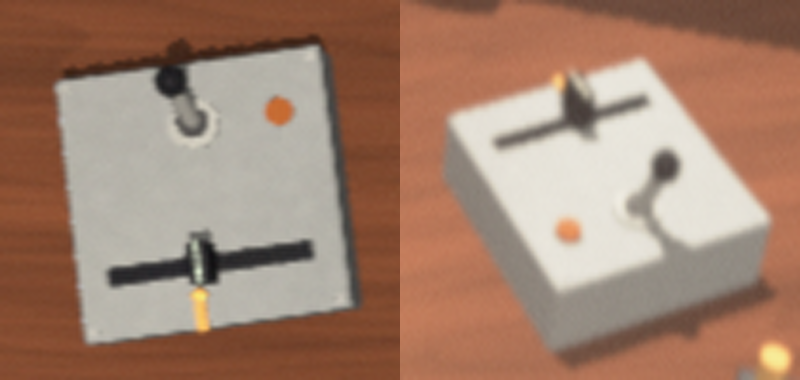

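The crop confirms the panel: the bat leans away (on, ball at crop (172,80)). The fader, with its dark grip and white line at (202,258), is near mid-track, with the brass pointer below it at (200,310). The orange dot is only a lamp. Next I'll refine the targets across both views.

```bash
cat >> m.py <<'E'
PC=np.array([487.,291.8]); PA=np.radians(9.26); PR=np.array([[np.cos(PA),-np.sin(PA)],[np.sin(PA),np.cos(PA)]])
topanel=lambda p:(np.asarray(p)[...,:2]-PC)@PR
def tri(a,pa,b,pb):
    A=[];o=[]
    M=np.zeros((3,3));y=np.zeros(3);L=[]
    for c,p in((a,pa),(b,pb)):
        q=world(c,*p,0); o=np.asarray(c["T"])[:3,3]; d=(q-o)/np.linalg.norm(q-o); N=np.eye(3)-np.outer(d,d); M+=N;y+=N@o;L.append((o,d))
    x=np.linalg.solve(M,y); return x.round(1),round(max(np.linalg.norm(np.cross(x-o,d)) for o,d in L),1)
def masks(c):
    h=cv2.cvtColor(c["image"],cv2.COLOR_RGB2HSV).astype(int); H,Sx,V=h[...,0],h[...,1],h[...,2]
    return dict(red=((H<6)|(H>172))&(Sx>185)&(V>100),brass=(H>14)&(H<30)&(Sx>110)&(V>170),dark=(V<60))
E
python3 - <<'E'
from m import *
S=np.load("scene0.npz");T=np.load("top0.npz")
ms,mt=masks(S),masks(T)
bs=[b for b in blob(S,ms["red"]) if b[0][1]>150]
for b in bs: print("S red",b[0].round(1),b[1])
for b in blob(T,mt["red"]):
    for a in bs: print(b[0].round(0),a[0].round(0),tri(T,b[0],S,a[0]))
    # head: dark near
    u,v=b[0].astype(int);k=np.zeros((420,560),bool);k[v-18:v+19,u-18:u+19]=T["image"][v-18:v+19,u-18:u+19].max(2)<38
    print([(x[0].round(1),x[1]) for x in blob(T,k,4)])
def sub(m,r): k=np.zeros_like(m);k[r[0]:r[1],r[2]:r[3]]=m[r[0]:r[1],r[2]:r[3]];return k
pt=blob(T,sub(mt["brass"],(240,262,145,185)),3); ps=blob(S,sub(ms["brass"],(172,195,355,385)),2)
print("pointer T",[(b[0].round(1),b[1],topanel(world(T,*b[0],52)).round(1)) for b in pt]," S",[(b[0].round(1),b[1],topanel(world(S,*b[0],52)).round(1)) for b in ps])
for n,c,r in(("T",T,(228,248,150,176)),("S",S,(170,200,365,392))):
    P=cloud(c);k=sub((P[...,2]>62)&(P[...,2]<90),r)
    print("fader",n,[(b[0].round(1),b[1],topanel(P[b[2]]).mean(0).round(1),topanel(world(c,*b[0],74)).round(1),P[b[2]][:,2].max()) for b in blob(c,k,5)])
bt=blob(T,sub(T["image"].max(2)<60,(180,200,145,165)),8);b2=blob(S,sub(S["image"].max(2)<60,(190,208,392,412)),8)
for x in bt:
    for y in b2: print("ball",x[0],y[0],tri(T,x[0],S,y[0]))
for n,c,r in(("T",T,(190,220,272,302)),("S",S,(205,235,255,290))):
    P=cloud(c);k=sub((P[...,2]>73)&(P[...,2]<95),r);print("turret",n,[(b[0],b[1],P[b[2]].mean(0).round(1)) for b in blob(c,k,8)])
E
```

```text
[(array([415.2, 169. ]), np.int32(15))]
[]
pointer T [(array([162.3, 250.8]), np.int32(32), array([-71.9,  11.1]))]  S [(array([370.1, 178.7]), np.int32(7), array([-81.9,   8.5]))]
fader T [(array([162.7, 238.8]), np.int32(82), array([-45.2,   1.3]), array([-45. ,   1.8]), np.float64(83.27540119276136))]
fader S [(array([375.6, 182.9]), np.int32(80), array([-38.1,  -3. ]), array([-36.2,  -4.3]), np.float64(80.39737508760788))]
turret T [(array([287.21363636, 203.73181818]), np.int32(220), array([531. ,  -5.2,  84.2]))]
turret S [(array([269.04736842, 218.32631579]), np.int32(190), array([542.1,  -9.1,  82.7]))]
```

```bash
python3 - <<'E'
from m import *
S=np.load("scene0.npz");T=np.load("top0.npz")
hs=cv2.cvtColor(S["image"],cv2.COLOR_RGB2HSV).astype(int)
print(hs[219,192:206].tolist(),hs[276,130],hs[199:206:2,400].tolist())
P=cloud(S);k=(P[...,2]>12)&(P[...,2]<70);print([(b[0].round(1),b[1],P[b[2]].mean(0).round(0),P[b[2]][:,2].max().round()) for b in blob(S,k,40)])
P=cloud(T);k=(P[...,2]>12)&(P[...,2]<75);k[:,:340]=0;print([(b[0].round(1),b[1],P[b[2]].mean(0).round(0),P[b[2]][:,2].max().round()) for b in blob(T,k,40)])
t=[cv2.resize(T["image"][v-22:v+22,u-22:u+22],(260,260),interpolation=2) for u,v in((420,181),(354,242))]
s=cv2.resize(S["image"][200:300,105:215],(286,260),interpolation=2)
cv2.imwrite("pics/crop2.png",np.hstack(t+[s])[:,:,::-1])
E
```

```text
[[2, 173, 219], [2, 172, 222], [2, 172, 226], [2, 171, 227], [2, 170, 220], [2, 166, 208], [2, 161, 196], [2, 165, 195], [2, 167, 203], [2, 170, 206], [2, 171, 200], [3, 169, 193], [3, 165, 184], [3, 170, 171]] [  1 170 178] [[9, 44, 82], [8, 34, 83], [16, 25, 150], [22, 22, 213]]
[(array([500.9,  27.6]), np.int32(78), array([-641., 1323.,   37.]), np.float64(69.0)), (array([141.8,  41. ]), np.int32(1425), array([-805., -355.,   39.]), np.float64(49.0)), (array([91.3, 55.2]), np.int32(712), array([-671., -556.,   41.]), np.float64(70.0)), (array([312.4,  41.1]), np.int32(102), array([-635.,  394.,   42.]), np.float64(70.0)), (array([532.2,  71.8]), np.int32(984), array([-151., 1148.,   41.]), np.float64(70.0)), (array([409.3,  80.6]), np.int32(259), array([-209.,  672.,   20.]), np.float64(70.0)), (array([353.3,  85.4]), np.int32(906), array([-168.,  430.,   41.]), np.float64(70.0)), (array([243.4, 129.5]), np.int32(954), array([56., -7., 35.]), np.float64(70.0)), (array([ 76.6, 129.2]), np.int32(664), array([ -39., -525.,   42.]), np.float64(70.0)), (array([ 26.6, 143.3]), np.int32(
[... 1626 characters left out ...]
ay([449.7,  84.5]), np.int32(975), array([ 844., -405.,   40.]), np.float64(75.0)), (array([340.7, 102.8]), np.int32(42), array([ 798., -137.,   16.]), np.float64(20.0)), (array([528.4, 190.1]), np.int32(1609), array([ 580., -587.,   58.]), np.float64(75.0)), (array([419.3, 179.8]), np.int32(416), array([ 601., -327.,   44.]), np.float64(59.0)), (array([429.7, 247.9]), np.int32(702), array([ 436., -358.,   24.]), np.float64(35.0)), (array([354.2, 242.3]), np.int32(413), array([ 445., -170.,   46.]), np.float64(59.0)), (array([396.3, 340.6]), np.int32(739), array([ 211., -277.,   25.]), np.float64(36.0)), (array([497.8, 340.3]), np.int32(1574), array([ 219., -517.,   36.]), np.float64(66.0))]
```

View pics/crop2.png

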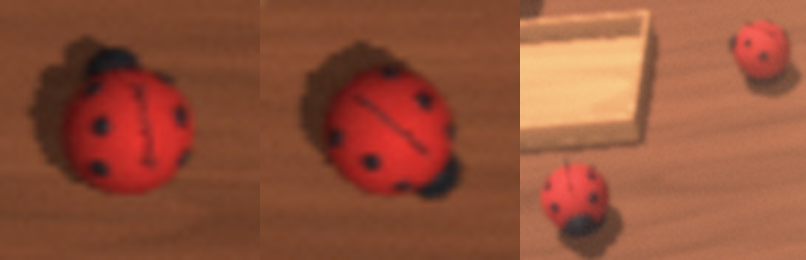

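Crop 2 shows both ladybirds standing. In the first panel the head is up at crop (112,62), a yaw of about 13°. In the second it is down-right at crop (440,177), a yaw of about -133°. Starting with the fader.

The rows are not in the units I measure in: shifts go in shares of 50 cm and turns go in shares of 60 degrees. I convert before sending: -31.9 cm / 50 = -0.638, 20.4 cm / 50 = 0.408, 0.537 rad / 1.0472 = 0.5128.

Call:
play_rows([
  [0.408,-0.638,-0.2,0.5128,0.5],
  [0.408,-0.638,-0.2,0.5128,0.5],
  [0.408,-0.638,-0.2,0.5128,0.5],
  [0.408,-0.638,-0.2,0.5128,0.5],
  [0.408,-0.638,-0.2,0.5128,0.5],
  [0.408,-0.638,-0.2,0.5128,0.5],
  [0.408,-0.638,-0.2,0.5128,0.5],
  [0.408,-0.638,-0.2,0.5128,0.5],
])

```text
t: 0.9
ee_pos: [442.5, 283.8, 203.1]
ee_rot: [-180.0, -0.0, -170.7]
contact_force: [0.8, 1.0, -0.2]
finger_gap: 42.8
grip_force: 0.0
```

To row units: -7.1 cm / 50 = -0.142, -4 cm / 50 = -0.08.

Call:
play_rows([
  [0,0,-0.08,0,0.5],
  [0,0.002,-0.142,0,0.5],
  [0,0.002,-0.142,0,0.5],
  [0,0.002,-0.142,0,0],
  [0,0.002,-0.142,0,0],
  [0,0.002,-0.142,0,0],
  [0,0.002,-0.142,0,0],
  [0,0.002,-0.142,0,0],
])

```text
t: 1.7
ee_pos: [442.9, 287.5, 135.0]
ee_rot: [180.0, 0.2, -170.7]
contact_force: [-1.8, -0.9, 7.0]
finger_gap: 12.4
grip_force: 60.5
```

To row units: -5.3 cm / 50 = -0.106, -5 cm / 50 = -0.1.

Call:
play_rows([
  [0.004,-0.02,0.002,0,0],
  [0.008,-0.044,0.002,0,0],
  [0.012,-0.068,0.002,0,0],
  [0.014,-0.088,0.002,0,0],
  [0.016,-0.1,0.002,0,0],
  [0.017,-0.106,0.002,0,0],
  [0.017,-0.106,0.002,0,0],
  [0.017,-0.106,0.002,0,0],
])

```text
t: 2.5
ee_pos: [451.5, 234.7, 135.0]
ee_rot: [179.8, 0.2, -170.8]
contact_force: [2.1, 8.3, 4.3]
finger_gap: 12.6
grip_force: 60.5
```

To row units: -0.15 cm / 50 = -0.003.

Call:
play_rows([
  [0,-0.003,0,0,0],
  [0,-0.003,0,0,0],
  [0,-0.003,0,0,0],
])

```text
t: 2.8
ee_pos: [451.5, 234.4, 135.0]
ee_rot: [179.7, 0.3, -170.8]
contact_force: [2.1, 13.7, 3.3]
finger_gap: 12.5
grip_force: 60.2
```

To row units: 7 cm / 50 = 0.14, 3 cm / 50 = 0.06.

Call:
play_rows([
  [0,0.002,0,0,0.5],
  [0,0.002,0,0,0.5],
  [0,0.002,0.06,0,0.5],
  [0,0.002,0.14,0,0],
  [0,0.002,0.14,0,0],
])

```text
t: 3.3
ee_pos: [452.9, 233.5, 208.6]
ee_rot: [180.0, 0.5, -170.7]
contact_force: [1.0, 0.7, 0.6]
finger_gap: 14.3
grip_force: 0.0
```

To row units: 13.6 cm / 50 = 0.272, 8 cm / 50 = 0.16.

Call:
play_rows([
  [0.08,0.04,0,0,0],
  [0.16,0.1,0,0,0],
  [0.272,0.146,0,0,0],
  [0.272,0.146,0,0,0],
  [0.272,0.146,0,0,0],
  [0.272,0.146,-0.096,0,0],
  [0.272,0.146,-0.096,0,0],
  [0.272,0.146,-0.096,0,0],
])

```text
t: 4.1
ee_pos: [584.5, 305.5, 154.6]
ee_rot: [-180.0, -0.3, -170.7]
contact_force: [0.7, -1.1, 1.5]
finger_gap: -0.0
grip_force: 0.0
```

To row units: -4.7 cm / 50 = -0.094, -4 cm / 50 = -0.08.

Call:
play_rows([
  [-0.02,-0.003,0,0,0],
  [-0.04,-0.006,0,0,0],
  [-0.06,-0.01,0,0,0],
  [-0.08,-0.013,0,0,0],
  [-0.094,-0.015,0,0,0],
  [-0.094,-0.015,0,0,0],
  [-0.094,-0.015,0,0,0],
])

```text
t: 4.8
ee_pos: [539.1, 298.8, 155.7]
ee_rot: [-180.0, -0.0, -170.7]
contact_force: [-0.0, 0.5, 1.2]
finger_gap: 0.3
grip_force: 0.0
```

To row units: -24 cm / 50 = -0.48, -21 cm / 50 = -0.42.

Call:
play_rows([
  [0,0,0.1,0,0],
  [0,0,0.16,0,0.6],
  [0,-0.12,0.16,0,0.6],
  [0,-0.22,0.16,0,0.6],
  [0,-0.32,0.16,0,0.6],
  [0,-0.42,0.16,0,0.6],
  [0,-0.48,0.16,0,0.6],
])

```text
t: 5.5
ee_pos: [539.5, 56.4, 236.0]
ee_rot: [-180.0, 0.0, -170.8]
contact_force: [1.1, 0.3, -0.5]
finger_gap: 51.2
grip_force: 0.0
```

```bash
python3 - <<'E'
from m import *
c=capture("top"); np.savez("top1",**c); P=cloud(c);k=np.zeros((420,560),bool);k[170:270,120:215]=1
k&=(P[...,2]>62)&(P[...,2]<140)
for b in blob(c,k,5): print(b[0].round(1),b[1],topanel(P[b[2]]).mean(0).round(1),P[b[2]].mean(0).round(1))
m=masks(c); print("red",[(b[0].round(1),world(c,*b[0],29).round(0)) for b in blob(c,m["red"])])
k=np.zeros((420,560),bool);k[190:220,272:302]=1;k&=(P[...,2]>73)&(P[...,2]<95)
print("turret",[(b[0],b[1],P[b[2]].mean(0).round(1)) for b in blob(c,k,8)], [world(c,*b[0],80) for b in blob(c,k,8)])
cv2.imwrite("pics/crop3.png",cv2.resize(c["image"][160:280,100:340],(800,400),interpolation=2)[:,:,::-1])
E
```

```text
[157.6 207.4] 81 [27.6 -0.7] [514.4 295.6  98. ]
[184.4 235.9] 77 [-45.4 -50.2] [450.3 234.9  76.7]
red [(array([420. , 181.1]), array([ 601., -334.,   29.])), (array([353.7, 242.1]), array([ 446., -171.,   29.]))]
turret [(array([289.60431655, 204.69064748]), np.int32(139), array([528.8, -10.9,  84.5]))] [array([529.26858909, -10.93395471,  80.        ])]
```

View pics/crop3.png

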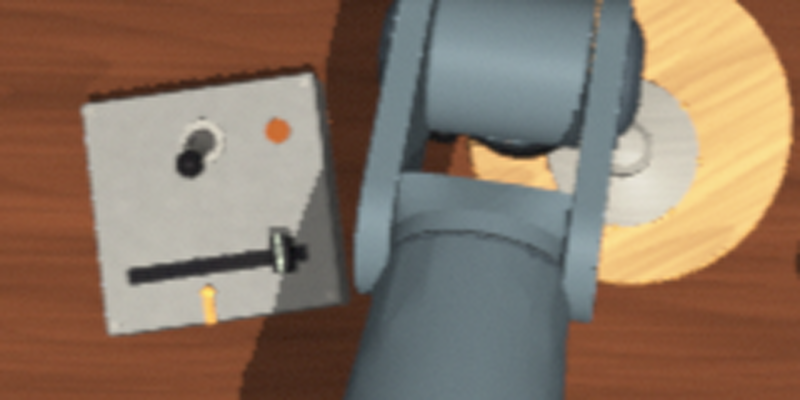

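Crop 3 shows the bat leaning towards the robot with its ball at crop (188,162), so it is off. The fader is at the right-hand end at crop (283,252). Next is the saucer.

To row units: -6.1 cm / 50 = -0.122, -6 cm / 50 = -0.12.

Call:
play_rows([
  [-0.018,-0.06,0,0,0.8],
  [-0.018,-0.122,0,0,0.8],
  [-0.018,-0.122,-0.04,0,0.8],
  [-0.018,-0.122,-0.12,0,0.8],
  [-0.018,-0.122,-0.12,0,0.8],
])

```text
t: 6.05
ee_pos: [527.4, -1.9, 171.0]
ee_rot: [179.8, -0.6, -170.8]
contact_force: [-0.6, 0.4, -0.2]
finger_gap: 68.5
grip_force: 0.0
```

To row units: -3.7 cm / 50 = -0.074, -2 cm / 50 = -0.04.

Call:
play_rows([
  [0.002,-0.004,-0.04,0,0.8],
  [0.002,-0.004,-0.074,0,0.8],
  [0.002,-0.004,-0.074,0,0.8],
  [0.002,-0.004,-0.074,0,0.3],
  [0.002,-0.004,-0.074,0,0.3],
  [0.002,-0.004,-0.074,0,0.2],
  [0.002,-0.004,-0.074,0,0.2],
  [0.002,-0.004,-0.074,0,0.2],
])

```text
t: 6.85
ee_pos: [532.8, -4.3, 141.2]
ee_rot: [-179.9, 0.2, -170.7]
contact_force: [-0.5, 1.1, 6.2]
finger_gap: 37.1
grip_force: 60.7
```

To row units: 12 cm / 50 = 0.24, 9 cm / 50 = 0.18.

Call:
play_rows([
  [0,0,0.04,0,0.2],
  [0,0,0.1,0,0.2],
  [0,0,0.18,0,0.2],
  [0,0,0.24,0,0.2],
  [0,0,0.24,0,0.2],
])

```text
t: 7.35
ee_pos: [533.8, -4.5, 264.8]
ee_rot: [-179.8, 0.6, -170.7]
contact_force: [1.2, 0.5, -1.4]
finger_gap: 37.0
grip_force: 60.7
```

To row units: -35 cm / 50 = -0.7, -9.9 cm / 50 = -0.198.

Call:
play_rows([
  [-0.03,-0.08,0,0,0.2],
  [-0.05,-0.18,0,0,0.2],
  [-0.08,-0.28,0,0,0.2],
  [-0.1,-0.36,0,0,0.2],
  [-0.13,-0.46,0,0,0.2],
  [-0.16,-0.56,0,0,0.2],
  [-0.19,-0.64,0,0,0.2],
  [-0.198,-0.7,0,0,0.2],
])

```text
t: 8.15
ee_pos: [430.4, -356.3, 257.6]
ee_rot: [179.9, -0.1, -170.9]
contact_force: [0.3, -0.2, -1.1]
finger_gap: 37.1
grip_force: 60.8
```

Call:
play_rows([
  [0,0,0,0,0.2],
  [0,0,0,0,0.2],
  [0,0,0,0,0.2],
])

```text
t: 8.45
ee_pos: [432.4, -352.9, 258.0]
ee_rot: [179.9, -0.0, -170.7]
contact_force: [0.4, -0.3, -1.3]
finger_gap: 36.9
grip_force: 60.9
```

```bash
python3 - <<'E'
from m import *
c=capture("scene"); np.savez("scene2",**c)
cv2.imwrite("pics/crop4.png",cv2.resize(c["image"][100:320,40:300],(650,550),interpolation=2)[:,:,::-1])
t=capture("top");P=cloud(t);m=masks(t); print("red",[(b[0].round(1),b[1],world(t,*b[0],29).round(0)) for b in blob(t,m["red"])])
print(r.sense()["ee_pos"],r.sense()["finger_gap"])
E
```

```text
red [(array([419.7, 181.1]), np.int32(306), array([ 600., -333.,   29.])), (array([353.9, 242.7]), np.int32(240), array([ 444., -171.,   29.]))]
[ 432.72070306 -352.82752107  258.43228919] 36.842729270819966
```

View pics/crop4.png

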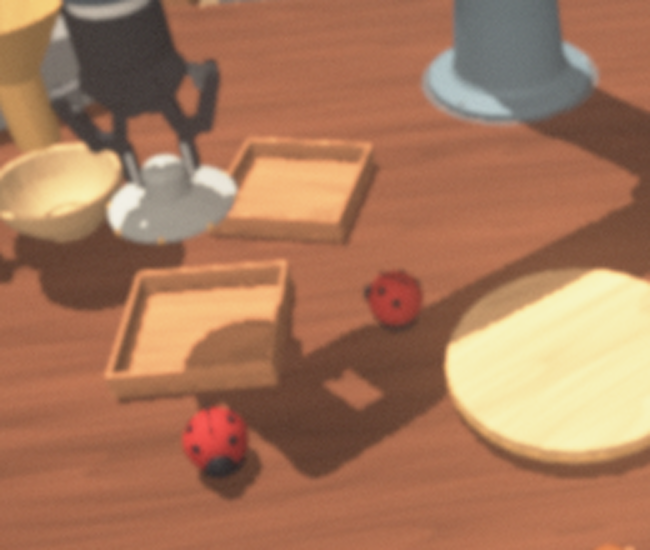

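Crop 4 shows the saucer held level at crop (170,195), above the right-hand tray. I'll lower it.

To row units: -13.8 cm / 50 = -0.276, -13.3 cm / 50 = -0.266.

Call:
play_rows([
  [0.004,-0.002,-0.08,0,0.2],
  [0.004,-0.002,-0.16,0,0.2],
  [0.004,-0.002,-0.22,0,0.2],
  [0.004,-0.002,-0.25,0,0.2],
  [0.004,-0.002,-0.266,0,0.2],
  [0.004,-0.002,-0.276,0,0.2],
  [0.004,-0.002,-0.276,0,0.2],
  [0.004,-0.002,-0.276,0,0.2],
])

```text
t: 9.35
ee_pos: [435.1, -355.8, 122.3]
ee_rot: [-179.9, 0.1, -170.7]
contact_force: [0.8, 1.0, -1.9]
finger_gap: 37.0
grip_force: 62.1
```

To row units: -0.6 cm / 50 = -0.012, -0.5 cm / 50 = -0.01.

Call:
play_rows([
  [0,0,-0.006,0,0.2],
  [0,0,-0.01,0,0.2],
  [0,0,-0.012,0,0.2],
  [0,0,-0.012,0,0.2],
])

```text
t: 9.75
ee_pos: [434.7, -355.5, 116.2]
ee_rot: [-180.0, -0.0, -170.7]
contact_force: [-3.4, 2.5, 6.9]
finger_gap: 37.0
grip_force: 63.0
```

To row units: 9 cm / 50 = 0.18, 8 cm / 50 = 0.16.

Call:
play_rows([
  [0,0,0,0,0.7],
  [0,0,0,0,0.7],
  [0,0,0,0,0.7],
  [0,0,0.06,0,0.8],
  [0,0,0.14,0,1],
  [0.08,0.02,0.18,0,1],
  [0.16,0.04,0.18,0,1],
  [0.16,0.04,0.18,0,1],
])

```text
t: 10.55
ee_pos: [518.0, -334.4, 206.5]
ee_rot: [-179.8, 0.2, -170.5]
contact_force: [-0.6, -0.1, 0.1]
finger_gap: 85.4
grip_force: 0.0
```

```bash
python3 - <<'E'
from m import *
c=capture("scene"); np.savez("scene3",**c)
a=cv2.resize(c["image"][190:320,60:260],(400,260),interpolation=2)
t=capture("top");P=cloud(t);m=masks(t); print("red",[(b[0].round(1),b[1],world(t,*b[0],29).round(0)) for b in blob(t,m["red"])])
k=np.zeros((420,560),bool);k[205:300,380:480]=1;k&=(P[...,2]>40)&(P[...,2]<75)
print("turret",[(b[0],b[1],P[b[2]].mean(0).round(1),P[b[2]].max(0)) for b in blob(t,k,8)])
b=cv2.resize(t["image"][150:300,330:480],(260,260),interpolation=2)
cv2.imwrite("pics/crop5.png",np.hstack([a,b])[:,:,::-1])
print(r.sense()["ee_pos"],r.sense()["finger_gap"])
E
```

```text
red [(array([420.5, 180.2]), np.int32(244), array([ 603., -335.,   29.])), (array([353.6, 241.9]), np.int32(300), array([ 446., -170.,   29.]))]
turret []
[ 514.71922333 -334.64956956  204.43607781] 85.27175690111298
```

View pics/crop5.png

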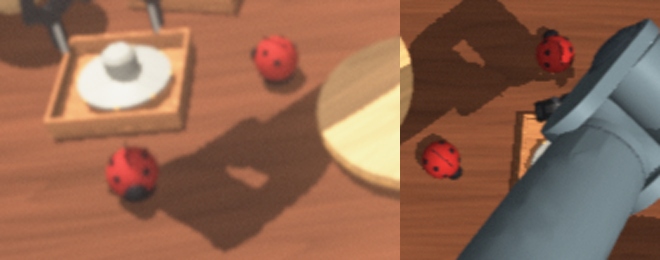

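Crop 5 shows the saucer lying flat inside the right-hand tray at crop (123,78). Next is the ladybird at (600,-333).

To row units: -12.4 cm / 50 = -0.248, 0.15 cm / 50 = 0.003.

Call:
play_rows([
  [0.08,0.002,0,0,1],
  [0.168,0.003,0,0,1],
  [0.168,0.003,0,0,1],
  [0.168,0.003,-0.08,0,1],
  [0.168,0.003,-0.16,0,1],
  [0.168,0.003,-0.22,0,1],
  [0.168,0.003,-0.248,0,1],
  [0.168,0.003,-0.248,0,1],
])

```text
t: 11.45
ee_pos: [596.3, -333.1, 78.2]
ee_rot: [179.8, -0.2, -170.8]
contact_force: [0.1, -0.6, -0.2]
finger_gap: 85.2
grip_force: 0.0
```

Call:
play_rows([
  [0,0,0,0,0.4],
  [0,0,0,0,0.4],
  [0,0,0,0,0.4],
  [0,0,0,0,0.4],
  [0,0,0,0,0.4],
])

```text
t: 11.95
ee_pos: [599.9, -334.8, 84.0]
ee_rot: [-179.8, 0.2, -170.7]
contact_force: [-0.4, -0.7, 6.7]
finger_gap: 51.5
grip_force: 63.1
```

To row units: 24 cm / 50 = 0.48, 19 cm / 50 = 0.38.

Call:
play_rows([
  [0,0,0.06,0,0.4],
  [0,0,0.14,0,0.4],
  [0,0,0.22,0,0.4],
  [0,0.08,0.24,0,0.4],
  [0,0.18,0.24,0,0.4],
  [0,0.28,0.24,0,0.4],
  [0,0.38,0.24,0,0.4],
  [0,0.48,0.24,0,0.4],
])

```text
t: 12.75
ee_pos: [598.1, -91.6, 201.6]
ee_rot: [-180.0, 0.1, -170.7]
contact_force: [0.5, -0.5, -1.3]
finger_gap: 51.4
grip_force: 63.0
```

To row units: 13.4 cm / 50 = 0.268, 12 cm / 50 = 0.24.

Call:
play_rows([
  [-0.01,0.1,0,0,0.4],
  [-0.02,0.18,0,0,0.4],
  [-0.02,0.24,0,0,0.4],
  [-0.02,0.268,0,0,0.4],
  [-0.02,0.268,0,0,0.4],
  [-0.02,0.268,-0.08,0,0.4],
  [-0.02,0.268,-0.08,0,0.4],
  [-0.02,0.268,-0.08,0,0.4],
])

```text
t: 13.55
ee_pos: [588.2, 39.2, 160.5]
ee_rot: [180.0, -0.1, -170.8]
contact_force: [0.8, -0.4, -1.2]
finger_gap: 51.3
grip_force: 63.1
```

```bash
python3 - <<'E'
from m import *
c=capture("scene"); np.savez("scene4",**c)
cv2.imwrite("pics/crop6.png",cv2.resize(c["image"][150:320,180:390],(630,510),interpolation=2)[:,:,::-1])
t=capture("top");m=masks(t); print("red",[(b[0].round(1),b[1],world(t,*b[0],29).round(0)) for b in blob(t,m["red"])])
s=r.sense();print(s["ee_pos"],s["ee_rot"],s["finger_gap"],s["grip_force"])
E
```

```text
red [(array([353.7, 242.1]), np.int32(301), array([ 446., -171.,   29.]))]
[589.48336887  39.33967552 162.46329471] [-1.79952395e+02  1.33381494e-01 -1.70777004e+02] 51.49817318390519 63.08779835700989
```

View pics/crop6.png

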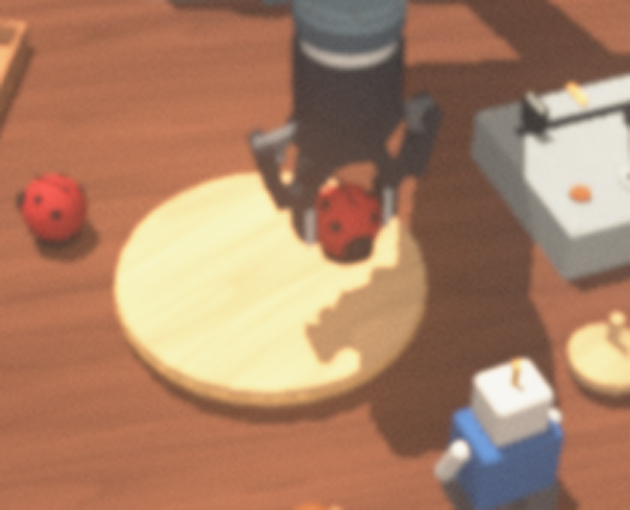

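Crop 6 shows the ladybird held upright over the deck at crop (350,222). I'll lower it.

Call:
play_rows([
  [0,0,-0.04,0,0.4],
  [0,0,-0.07,0,0.4],
  [0,0,-0.084,0,0.4],
  [0,0,-0.092,0,0.4],
  [0,0,-0.092,0,0.4],
  [0,0,-0.092,0,0.4],
])

```text
t: 14.25
ee_pos: [588.9, 40.4, 115.5]
ee_rot: [-180.0, 0.1, -170.7]
contact_force: [-0.0, 0.3, -0.4]
finger_gap: 51.7
grip_force: 63.2
```

To row units: 10 cm / 50 = 0.2, 8 cm / 50 = 0.16.

Call:
play_rows([
  [0,0,-0.002,0,0.4],
  [0,0,-0.002,0,0.4],
  [0,0,-0.002,0,1],
  [0,0,-0.002,0,1],
  [0,0,-0.002,0,1],
  [0,0,0.08,0,1],
  [0,0,0.16,0,1],
  [0,0,0.2,0,1],
])

```text
t: 15.05
ee_pos: [590.0, 40.2, 219.0]
ee_rot: [-179.9, 0.3, -170.7]
contact_force: [0.7, 0.2, 0.4]
finger_gap: 85.4
grip_force: 0.0
```

To row units: -21.1 cm / 50 = -0.422, -14.4 cm / 50 = -0.288, 0.66 rad / 1.0472 = 0.6303.

Call:
play_rows([
  [-0.04,-0.08,0,0.1337,1],
  [-0.1,-0.16,0,0.2674,1],
  [-0.16,-0.24,0,0.4011,1],
  [-0.22,-0.32,0,0.5348,1],
  [-0.288,-0.4,0,0.6303,1],
  [-0.288,-0.422,0,0.6303,1],
  [-0.288,-0.422,0,0.6303,1],
  [-0.288,-0.422,0,0.6303,1],
])

```text
t: 15.85
ee_pos: [474.0, -108.6, 210.5]
ee_rot: [-178.6, -3.1, -136.4]
contact_force: [-0.6, 0.4, 0.9]
finger_gap: 85.5
grip_force: 0.0
```

```bash
python3 - <<'E'
from m import *
t=capture("top");m=masks(t); print("red",[(b[0].round(1),b[1],world(t,*b[0],29).round(0),world(t,*b[0],59).round(0)) for b in blob(t,m["red"])])
c=capture("scene");P=cloud(c);h=cv2.cvtColor(c["image"],cv2.COLOR_RGB2HSV).astype(int);k=((h[...,0]<5)|(h[...,0]>174))&(h[...,1]>150)&(h[...,2]>110)
k[:150]=0
print([(b[0].round(1),b[1],P[b[2]].mean(0).round(0)) for b in blob(c,k,40)])
s=r.sense();print(s["ee_pos"],s["ee_rot"],s["finger_gap"])
E
```

```text
red [(array([266.8, 178.8]), np.int32(249), array([597.,  46.,  29.]), array([593.,  45.,  59.])), (array([348.4, 248.4]), np.int32(39), array([ 430., -158.,   29.]), array([ 430., -154.,   59.]))]
[(array([197.3, 218.3]), np.int32(342), array([ 462., -172.,   41.])), (array([295.2, 237.1]), np.int32(273), array([609.,  37.,  78.]))]
[ 473.91926772 -108.55858423  210.38738751] [-178.61649126   -3.07719197 -136.38602668] 85.11954336579254
```

Call:
play_rows([
  [0,0,0,0,1],
  [0,0,0,0,1],
  [0,0,0,0,1],
])

```text
t: 16.25
ee_pos: [473.4, -108.7, 210.2]
ee_rot: [-178.6, -3.1, -136.4]
contact_force: [0.3, 0.9, -0.2]
finger_gap: 85.2
grip_force: 0.0
```

```bash
python3 - <<'E'
from h import *
s=r.sense();print(s["ee_pos"],s["ee_rot"],s["joints"],s["joint_velocities"])
E
```

```text
[ 473.3544224  -108.74241353  210.20710499] [-178.6330739    -3.10069209 -136.42113635] [ -25.04612476   -1.68390202  116.83047724   -3.74319734   64.75686196
 -157.06804973] [-0.16723512 -0.19169065  0.10165891  0.03318695 -0.00715452  0.00342999]
```

Joint 6 reached its limit, so I'll back the turn off to a closing line of about 115°, which still clears the head.

To row units: -0.34 rad / 1.0472 = -0.3247.

Call:
play_rows([
  [0,0,0,-0.1432,1],
  [0,0,0,-0.2865,1],
  [0,0,0,-0.3247,1],
  [0,0,0,-0.3247,1],
  [0,0,0,-0.3247,1],
])

```text
t: 16.75
ee_pos: [473.2, -108.8, 210.2]
ee_rot: [-178.6, -3.1, -155.9]
contact_force: [0.2, 0.2, 1.0]
finger_gap: 85.3
grip_force: 0.0
```

To row units: -7 cm / 50 = -0.14, -6 cm / 50 = -0.12.

Call:
play_rows([
  [-0.03,-0.08,0,0,1],
  [-0.052,-0.12,0,0,1],
  [-0.052,-0.12,0,0,1],
  [-0.052,-0.12,-0.08,0,1],
  [-0.052,-0.12,-0.14,0,1],
  [-0.052,-0.12,-0.14,0,1],
  [-0.052,-0.12,-0.14,0,1],
])

```text
t: 17.45
ee_pos: [447.4, -168.4, 140.5]
ee_rot: [-178.7, -3.1, -155.9]
contact_force: [-0.9, -0.1, 0.6]
finger_gap: 85.8
grip_force: 0.0
```

```bash
python3 - <<'E'
from m import *
c=capture("scene")
cv2.imwrite("pics/crop7.png",cv2.resize(c["image"][150:270,130:330],(800,480),interpolation=2)[:,:,::-1])
s=r.sense();print(s["ee_pos"],s["ee_rot"],s["joints"])
E
```

```text
[ 448.15880362 -168.93929983  141.57089963] [-178.53514955   -3.03913701 -155.87270358] [ -32.95068347    4.31768764  119.19636486   -3.9931172    56.97131045
 -144.92555693]
```

View pics/crop7.png

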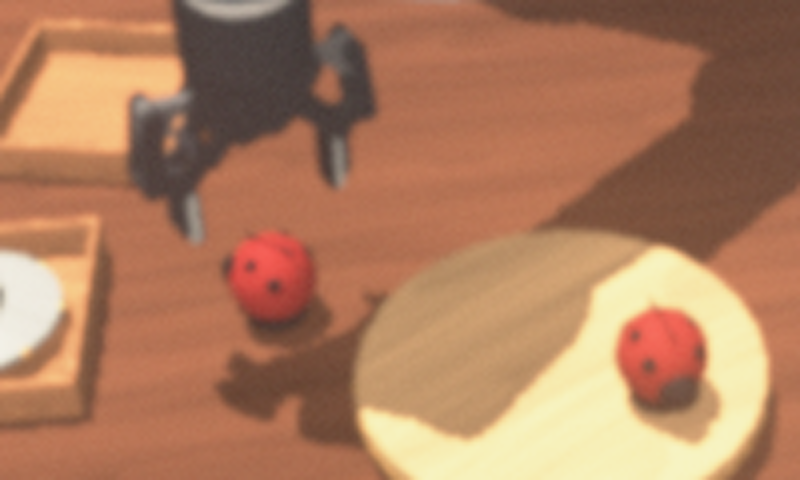

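Crop 7 shows the gripper above the ladybird at crop (272,277). The other one stands on the deck at (660,358).

To row units: -5.9 cm / 50 = -0.118, -5 cm / 50 = -0.1.

Call:
play_rows([
  [0,0,-0.06,0,1],
  [0,0,-0.1,0,1],
  [0,0,-0.118,0,1],
  [0,0,-0.118,0,0.7],
  [0,0,-0.118,0,0.4],
  [0,0,-0.118,0,0.4],
  [0,0,-0.118,0,0.4],
  [0,0,-0.118,0,0.4],
])

```text
t: 18.3
ee_pos: [448.6, -169.6, 83.4]
ee_rot: [-178.5, -3.0, -155.9]
contact_force: [-0.4, 0.8, 5.7]
finger_gap: 51.8
grip_force: 61.9
```

To row units: 11.6 cm / 50 = 0.232, 8 cm / 50 = 0.16.

Call:
play_rows([
  [0,0,0.06,0,0.4],
  [0,0,0.14,0,0.4],
  [0,0,0.16,0,0.4],
  [0.06,0.08,0.16,0,0.4],
  [0.12,0.16,0.16,0,0.4],
  [0.156,0.232,0.16,0,0.4],
  [0.156,0.232,0.16,0,0.4],
  [0.156,0.232,0.16,0,0.4],
])

```text
t: 19.1
ee_pos: [525.2, -52.1, 161.0]
ee_rot: [-178.6, -3.1, -155.8]
contact_force: [-0.4, -0.1, -1.0]
finger_gap: 51.2
grip_force: 63.1
```

To row units: -4.7 cm / 50 = -0.094, -4.3 cm / 50 = -0.086.

Call:
play_rows([
  [0,0,-0.04,0,0.4],
  [0,0,-0.07,0,0.4],
  [0,0,-0.086,0,0.4],
  [0,0,-0.094,0,0.4],
  [0,0,-0.094,0,0.4],
  [0,0,-0.094,0,0.4],
])

```text
t: 19.7
ee_pos: [525.4, -53.3, 114.5]
ee_rot: [-178.6, -3.1, -155.9]
contact_force: [-0.1, 0.2, -0.2]
finger_gap: 51.5
grip_force: 63.3
```

To row units: 10 cm / 50 = 0.2, 8 cm / 50 = 0.16.

Call:
play_rows([
  [0,0,-0.002,0,0.4],
  [0,0,-0.002,0,0.4],
  [0,0,-0.002,0,1],
  [0,0,-0.002,0,1],
  [0,0,-0.002,0,1],
  [0,0,0.08,0,1],
  [0,0,0.16,0,1],
  [0,0,0.2,0,1],
])

```text
t: 20.5
ee_pos: [526.6, -53.2, 218.0]
ee_rot: [-178.4, -2.9, -155.9]
contact_force: [0.6, -0.6, 0.3]
finger_gap: 85.3
grip_force: 0.0
```

To row units: 29 cm / 50 = 0.58, -7.3 cm / 50 = -0.146, -0.26 rad / 1.0472 = -0.2483.

Call:
play_rows([
  [-0.02,0.09,0,-0.0955,0.8],
  [-0.04,0.18,0,-0.191,0.6],
  [-0.06,0.27,0,-0.2483,0.5],
  [-0.08,0.36,0,-0.2483,0.5],
  [-0.1,0.45,0,-0.2483,0.5],
  [-0.12,0.53,0,-0.2483,0.5],
  [-0.146,0.58,0,-0.2483,0.5],
  [-0.146,0.58,0,-0.2483,0.5],
])

```text
t: 21.3
ee_pos: [450.7, 239.6, 214.1]
ee_rot: [-178.7, -3.1, -170.5]
contact_force: [-0.5, -0.7, -1.2]
finger_gap: 42.5
grip_force: 0.0
```

Call:
play_rows([
  [0,0,0,0,0.5],
  [0,0,0,0,0.5],
])

```text
t: 21.5
ee_pos: [452.7, 236.4, 214.3]
ee_rot: [-178.6, -3.1, -170.9]
contact_force: [0.4, -0.3, -0.3]
finger_gap: 42.5
grip_force: 0.0
```

```bash
python3 - <<'E'
from m import *
t=capture("top");np.savez("top5",**t);P=cloud(t);m=masks(t); print("red",[(b[0].round(1),b[1],world(t,*b[0],59).round(0)) for b in blob(t,m["red"])])
c=capture("scene");np.savez("scene5",**c)
a=cv2.resize(c["image"][180:290,60:340],(795,312),interpolation=2);b=cv2.resize(t["image"][140:290,230:480],(450,270),interpolation=2)
o=np.zeros((585,800,3),np.uint8);o[:312,:795]=a;o[312:582,:450]=b;cv2.imwrite("pics/crop8.png",o[:,:,::-1])
s=r.sense();print(s["ee_pos"],s["ee_rot"],s["joints"])
# pointer midline ends from the initial unoccluded top view
T=np.load("top0.npz");k=np.zeros((420,560),bool);k[240:262,145:185]=masks(T)["brass"][240:262,145:185]
for row in range(240,262):
    u=np.nonzero(k[row])[0]
    if len(u): print(row,u.mean().round(1),len(u),topanel(world(T,u.mean(),row,53)).round(1))
E
```

```text
red [(array([267.5, 179.4]), np.int32(295), array([591.,  43.,  59.])), (array([306.8, 208.2]), np.int32(283), array([524., -53.,  59.]))]
[452.77561012 236.17016329 214.29815795] [-178.62111258   -3.09499369 -170.91247722] [ 15.18836813   2.67684146 111.95700954  -1.11956753  68.59371026
 -83.49841138]
246 162.0 3 [-60.5  10.2]
247 161.5 4 [-62.7  11.6]
248 162.0 3 [-65.3  10.7]
249 162.0 3 [-67.6  11. ]
250 162.0 3 [-70.   11.3]
251 162.0 3 [-72.4  11.6]
252 162.5 2 [-74.9  10.7]
253 162.5 2 [-77.3  11. ]
254 163.0 3 [-79.8  10.1]
255 163.0 3 [-82.2  10.3]
256 163.0 3 [-84.6  10.6]
```

View pics/crop8.png

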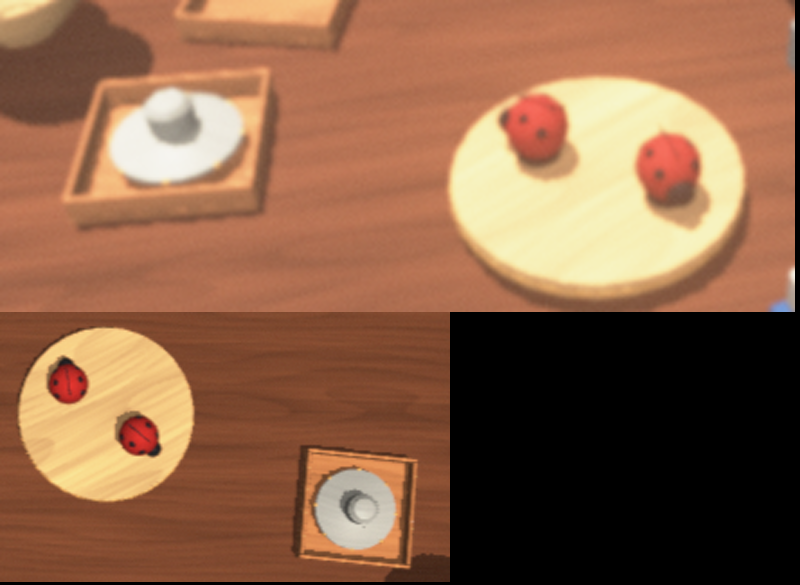

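Crop 8 shows both ladybirds standing on the deck and the saucer flat in the tray. Next I'll grasp the fader and slide it 61 mm to the pointer.

To row units: -7.8 cm / 50 = -0.156, -4 cm / 50 = -0.08.

Call:
play_rows([
  [0.002,0,-0.08,0,0.5],
  [0.002,0,-0.156,0,0.5],
  [0.002,0,-0.156,0,0.5],
  [0.002,0,-0.156,0,0],
  [0.002,0,-0.156,0,0],
  [0.002,0,-0.156,0,0],
  [0.002,0,-0.156,0,0],
  [0.002,0,-0.156,0,0],
])

```text
t: 22.4
ee_pos: [454.7, 237.4, 138.6]
ee_rot: [-178.6, -2.9, -170.8]
contact_force: [-0.8, -1.2, 8.0]
finger_gap: 12.1
grip_force: 60.7
```

To row units: 6 cm / 50 = 0.12, 1.2 cm / 50 = 0.024.

Call:
play_rows([
  [-0.004,0.024,0,0,0],
  [-0.008,0.05,0,0,0],
  [-0.012,0.076,0,0,0],
  [-0.016,0.1,0,0,0],
  [-0.019,0.116,0,0,0],
  [-0.0196,0.12,0,0,0],
  [-0.0196,0.12,0,0,0],
  [-0.0196,0.12,0,0,0],
])

```text
t: 23.2
ee_pos: [444.7, 298.3, 138.6]
ee_rot: [-178.7, -2.9, -170.8]
contact_force: [-0.3, 1.9, 5.1]
finger_gap: 12.4
grip_force: 60.7
```

Call:
play_rows([
  [0,0,0,0,0.5],
  [0,0,0,0,0.5],
  [0,0,0.08,0,0.5],
  [0,0,0.16,0,0.5],
  [0,-0.12,0.16,0,0.5],
  [0,-0.22,0.16,0,0.5],
  [0,-0.32,0.16,0,0.5],
  [0,-0.4,0.16,0,0.5],
])

```text
t: 24.0
ee_pos: [442.9, 95.5, 216.4]
ee_rot: [-178.6, -3.1, -170.8]
contact_force: [1.4, -0.8, -0.3]
finger_gap: 42.6
grip_force: 0.0
```

```bash
cat > f.py <<'E'
from m import *
t=capture("top");np.savez("top6",**t);P=cloud(t);k=np.zeros((420,560),bool);k[170:270,120:215]=1
k&=(P[...,2]>62)&(P[...,2]<140)
for b in blob(t,k,5): print(b[0].round(1),b[1],topanel(P[b[2]]).mean(0).round(1),"ray74",topanel(world(t,*b[0],74)).round(1),P[b[2]].mean(0).round(1))
k=np.zeros((420,560),bool);k[242:262,145:185]=masks(t)["brass"][242:262,145:185]
print("pointer",[(b[0],b[1],topanel(world(t,*b[0],53)).round(1)) for b in blob(t,k,6)])
# white line on the grip: bright ungrey pixels
o=cv2.resize(t["image"][215:265,125:205],(800,500),interpolation=2)
cv2.imwrite("pics/crop9.png",o[:,:,::-1])
s=r.sense();print(s["t"],s["ee_pos"],s["ee_rot"])
E
python3 f.py
```

```text
[157.7 207.3] 81 [27.8 -0.9] ray74 [30.8  4.7] [514.5 295.4  98.1]
[158.2 239.3] 80 [-44.9  11.8] ray74 [-44.8  12.4] [440.8 296.2  76.5]
pointer [(array([162.28125, 250.78125]), np.int32(32), array([-72. ,  10.8]))]
24.05 [443.35608271  89.78699686 216.27235627] [-178.39988469   -3.13859764 -171.12997392]
```

View pics/crop9.png

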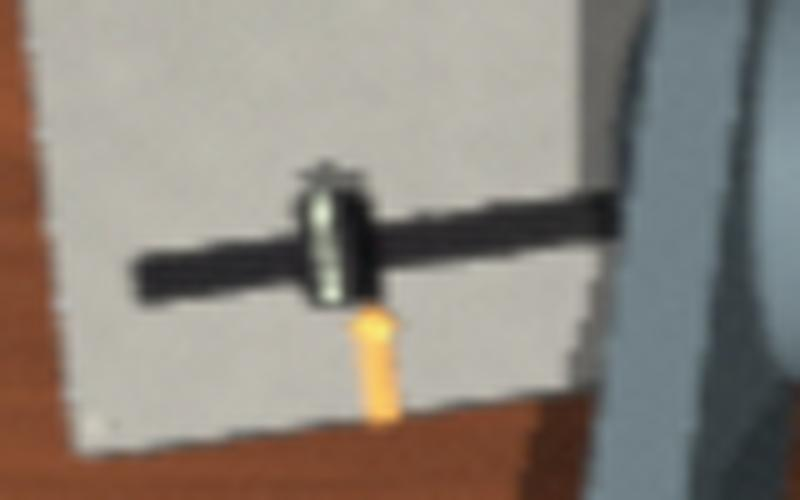

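```bash
cat > l.py <<'E'
from m import *
import sys
for n in sys.argv[1:]:
    t=np.load(n+".npz");P=cloud(t)
    k=np.zeros((420,560),bool);k[225:255,140:200]=1;q=topanel(P)
    k&=(P[...,2]>62)&(P[...,2]<90)
    d=cv2.dilate(k.astype(np.uint8),np.ones((3,3)))>0
    g=t["image"].astype(float).min(2);v,u=np.nonzero(k);rows=np.unique(v);out=[]
    for y in rows:
        uu=u[v==y]
        if len(uu)<3: continue
        w=np.clip(g[y,uu]-90,0,None)
        if w.sum()>0: out.append(topanel(world(t,(w*uu).sum()/w.sum(),y,78)))
    print(n,"line panel",np.round(np.median(out,0),1),np.round([o[1] for o in out],1))
E
python3 l.py top0 top1 top6
```

```text
top0 line panel [-45.3   4. ] [4.4 2.9 4.3 3.8 3.4 3.6 3.7 4.  4.3 4.4 4.3]
top1 line panel [-45.5 -47.7] [-47.7 -47.6 -47.5 -48.1 -47.9 -48.4 -48.2 -47.9 -47.7 -47.4 -46.8]
top6 line panel [-45.   14.1] [12.8 14.  14.3 14.5 14.5 14.3 14.  13.5 13.7 13.9 14.2 14.7]
```

```bash
python3 - <<'E'
from m import *
t=np.load("top0.npz")
g=t["image"].max(2).astype(float)
# sample panel-plane rectified strips at z=50
def pix(p,z):
    T=np.asarray(t["T"]);w=np.append(PC+PR@np.asarray(p,float),z);q=T[:3,:3].T@(w-T[:3,3]);f,cx,cy=K(t);return cx+f*q[0]/-q[2],cy-f*q[1]/-q[2]
X=np.arange(-100,101,.5)
def prof(xs,z,Y):
    return np.mean([[cv2.getRectSubPix(g.astype(np.float32),(1,1),pix((x,y),z))[0,0] for y in Y] for x in xs],0)
def cross(Y,p,lev): 
    s=np.nonzero(np.diff(p>lev))[0]; return [round(float(Y[i]+.5*(lev-p[i])/(p[i+1]-p[i])),1) for i in s]
print("slot",cross(X,prof([-46,-45,-44],50,X),110))
print("panel edges far",cross(X,prof([0,10,20],50,X),135),cross(X,prof([-60,-30,-20],50,X),135))
h=cv2.cvtColor(t["image"],cv2.COLOR_RGB2HSV)[...,1];g=h.astype(np.float32)
print("pointer sat",cross(X,prof([-66,-70,-74,-78],53,X),90))
print("panel sat edges",cross(X,prof([0,10,20],50,X),90))
E
```

```text
slot [-90.4, -83.9, -62.6, 7.6, 12.7, 66.7]
panel edges far [-82.4] [-94.3, -82.3, 87.2]
pointer sat [-89.5, 6.9, 14.9, 86.4]
panel sat edges [-89.2, 87.0]
```

The slot and panel edges show my panel frame was about 2 mm off in y. The line measures about 3 mm left of the pointer, so I'll regrasp the fader and move it back 3 mm.

To row units: 20 cm / 50 = 0.4, 15 cm / 50 = 0.3.

Call:
play_rows([
  [0,0.1,0,0,0.5],
  [0,0.2,0,0,0.5],
  [0,0.3,0,0,0.5],
  [0,0.4,0,0,0.5],
  [0,0.4,0,0,0.5],
  [0,0.4,0,0,0.5],
  [0,0.4,-0.08,0,0.5],
  [0,0.4,-0.16,0,0.5],
])

```text
t: 24.85
ee_pos: [444.6, 296.4, 136.7]
ee_rot: [-178.7, -2.9, -170.9]
contact_force: [0.5, 0.3, -0.6]
finger_gap: 42.8
grip_force: 0.0
```

To row units: -0.3 cm / 50 = -0.006, 0.05 cm / 50 = 0.001.

Call:
play_rows([
  [0,0,0,0,0.5],
  [0,0,0,0,0],
  [0,0,0,0,0],
  [0,0,0,0,0],
  [0.001,-0.006,0,0,0],
  [0.001,-0.006,0,0,0],
  [0.001,-0.006,0,0,0],
  [0.001,-0.006,0,0,0],
])

```text
t: 25.65
ee_pos: [445.3, 294.6, 138.7]
ee_rot: [-178.7, -2.9, -170.8]
contact_force: [-0.6, -0.1, 6.8]
finger_gap: 12.3
grip_force: 60.9
```

To row units: -20 cm / 50 = -0.4, -16 cm / 50 = -0.32.

Call:
play_rows([
  [0,0,0,0,0.5],
  [0,0,0,0,0.5],
  [0,0,0.08,0,0.5],
  [0,0,0.16,0,0.5],
  [0,-0.12,0.16,0,0.5],
  [0,-0.22,0.16,0,0.5],
  [0,-0.32,0.16,0,0.5],
  [0,-0.4,0.16,0,0.5],
])

```text
t: 26.45
ee_pos: [443.4, 92.5, 216.4]
ee_rot: [-178.6, -3.1, -170.8]
contact_force: [1.3, 0.7, 0.5]
finger_gap: 42.7
grip_force: 0.0
```

```bash
python3 f.py; python3 l.py top6
```

```text
[157.7 207.4] 81 [27.4 -1. ] ray74 [30.5  4.7] [514.2 295.3  98.8]
[160. 239.] 82 [-44.8   7.5] ray74 [-44.7   8. ] [441.6 292.   76. ]
pointer [(array([162.28125, 250.78125]), np.int32(32), array([-72. ,  10.8]))]
26.5 [443.90641365  86.81904744 216.28072028] [-178.40033507   -3.12849428 -171.1233099 ]
top6 line panel [-44.4  10.2] [ 7.9 10.3 10.1 10.  10.2 10.5 10.7 10.7 10.5 10.2  9. ]
```

To row units: 19.9 cm / 50 = 0.398, 3.6 cm / 50 = 0.072.

Call:
play_rows([
  [0.02,0.1,0,0,0],
  [0.04,0.2,0,0,0],
  [0.06,0.3,0,0,0],
  [0.072,0.398,0,0,0],
  [0.072,0.398,0,0,0],
  [0.072,0.398,0,0,0],
  [0.072,0.398,-0.06,0,0],
  [0.072,0.398,-0.06,0,0],
])

```text
t: 27.3
ee_pos: [477.7, 291.2, 182.7]
ee_rot: [-178.5, -3.5, -170.9]
contact_force: [-0.8, -0.9, -1.0]
finger_gap: -0.1
grip_force: 0.0
```

Call:
play_rows([
  [0,0,-0.06,0,0],
  [0,0,-0.06,0,0],
  [0,0,-0.06,0,0],
])

```text
t: 27.6
ee_pos: [479.8, 292.4, 156.7]
ee_rot: [-178.6, -3.2, -170.9]
contact_force: [-1.0, 1.3, -0.3]
finger_gap: -0.1
grip_force: 0.0
```

To row units: 4.8 cm / 50 = 0.096, 4 cm / 50 = 0.08.

Call:
play_rows([
  [0.02,0.003,0,0,0],
  [0.04,0.006,0,0,0],
  [0.06,0.01,0,0,0],
  [0.08,0.013,0,0,0],
  [0.096,0.016,0,0,0],
  [0.096,0.016,0,0,0],
  [0.096,0.016,0,0,0],
])

```text
t: 28.3
ee_pos: [528.0, 301.1, 156.0]
ee_rot: [-178.6, -3.1, -170.8]
contact_force: [0.2, -0.1, 0.2]
finger_gap: -0.0
grip_force: 0.0
```

To row units: -24 cm / 50 = -0.48, -19 cm / 50 = -0.38.

Call:
play_rows([
  [-0.02,0,0.1,0,0],
  [-0.02,0,0.16,0,0],
  [-0.06,-0.08,0.24,0,0],
  [-0.1,-0.18,0.24,0,0],
  [-0.14,-0.28,0.24,0,0],
  [-0.18,-0.38,0.24,0,0],
  [-0.18,-0.48,0.24,0,0],
  [-0.18,-0.48,0.24,0,0],
])

```text
t: 29.1
ee_pos: [436.6, 58.6, 276.1]
ee_rot: [-178.6, -3.1, -171.0]
contact_force: [0.5, 0.3, 0.7]
finger_gap: -0.2
grip_force: 0.0
```

```bash
python3 f.py; python3 l.py top6; python3 - <<'E'
from m import *
t=capture("top");c=capture("scene");save(t,"t7")
a=cv2.resize(c["image"][150:350,60:460],(800,400),interpolation=2);cv2.imwrite("pics/crop10.png",a[:,:,::-1])
m=masks(t);print("red",[(b[0].round(1),b[1],world(t,*b[0],59).round(0)) for b in blob(t,m["red"])])
E
```

```text
[156.1 193.5] 97 [60.5 -0.4] ray74 [64.   4.6] [546.8 301.2  95.7]
[159.9 239.1] 79 [-45.    7.7] ray74 [-44.9   8.3] [441.3 292.2  76.4]
pointer [(array([162.28125, 250.78125]), np.int32(32), array([-72. ,  10.8]))]
29.15 [436.95208119  57.7492828  276.15221524] [-178.53418849   -3.11057477 -171.03878345]
top6 line panel [-44.4  10.4] [10.4 10.4 10.  10.  10.2 10.5 10.7 10.7 10.5 10.2  9.1]
red [(array([255.6, 172.8]), np.int32(285), array([607.,  72.,  59.])), (array([306.8, 208.2]), np.int32(286), array([524., -53.,  59.]))]
```

View pics/crop10.png

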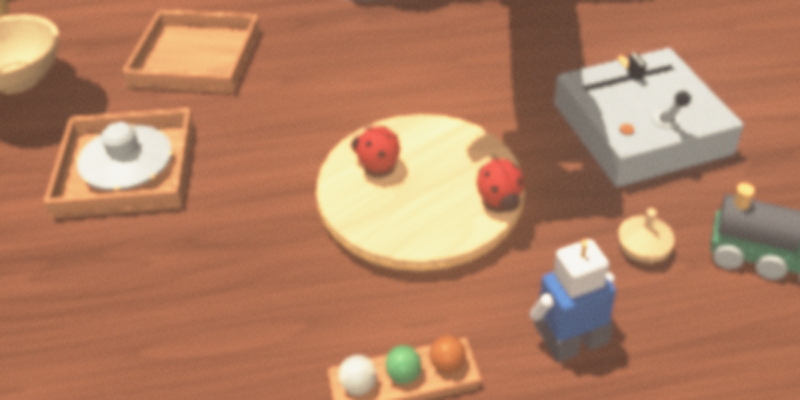

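View pics/t7.png

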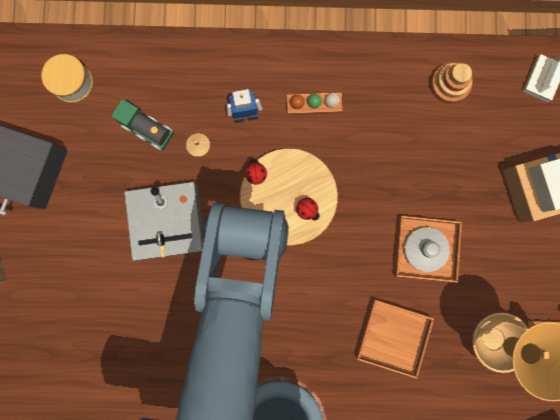

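Both pictures show the bat on again, with its ball at (155,190), and the fader beside the pointer. But the ladybird at (257,173) has been knocked towards the deck's edge. I'll measure its margin in both views.

```bash
python3 - <<'E'
from m import *
from scipy.optimize import least_squares
for n in("top","scene"):
    c=capture(n);np.savez(n+"8",**c);h=cv2.cvtColor(c["image"],cv2.COLOR_RGB2HSV).astype(int)
    H,Sx,V=h[...,0],h[...,1],h[...,2]
    red=((H<6)|(H>174))&(Sx>150)&(V>80)
    if n=="scene": red[:150]=0
    for b in blob(c,red,100):
        k=cv2.findContours(b[2].astype(np.uint8),0,1)[0][0]
        (u,v),rr=cv2.minEnclosingCircle(k); print(n,"bug cent",b[0].round(1),world(c,*b[0],59).round(1)," circ",round(u,1),round(v,1),round(rr,1),world(c,u,v,59).round(1))
    # deck top edge: radial steps in warm/bright wood from outside in
    ctr=np.array([555.9,-9.6]);T=np.asarray(c["T"]);f,cx,cy=K(c);pts=[]
    for a in np.radians(np.arange(0,360,4)):
        prev=None
        for rad in np.arange(135,104,-.5):
            w=np.append(ctr+rad*np.array([np.cos(a),np.sin(a)]),30);q=T[:3,:3].T@(w-T[:3,3]);u,v=cx+f*q[0]/-q[2],cy-f*q[1]/-q[2]
            p=cv2.getRectSubPix(c["image"],(1,1),(u,v))[0,0].astype(float)
            if p[0]>165 and p[1]>125: 
                if rad<134: pts.append((rad,*w[:2]))
                break
    p=np.array(pts);s=least_squares(lambda x:np.hypot(p[:,1]-x[0],p[:,2]-x[1])-x[2],[556,-10,120],loss="soft_l1").x
    print(n,"deck fit",s.round(1),len(p))
E
```

```text
top bug cent [255.2 172.9] [606.7  73.4  59. ]  circ 254.8 173.2 10.7 [606.   74.3  59. ]
top bug cent [306.7 208.3] [523.6 -52.7  59. ]  circ 307.1 208.1 11.0 [524.  -53.6  59. ]
top deck fit [555.5  -9.  119.8] 56
scene bug cent [248.1 223.6] [524.5 -56.1  59. ]  circ 248.1 224.0 10.4 [525.8 -56.2  59. ]
scene bug cent [309.3 239.7] [604.2  71.   59. ]  circ 309.8 240.8 11.3 [607.8  71.3  59. ]
scene deck fit [559.4 -11.3 125.8] 67
```

The top view puts the ladybird's axis 97 mm from the deck centre and the scene view 95 mm. Its 19 mm foot radius therefore ends at about 116 mm, inside the 120 mm deck. I won't disturb it, because that would mean switching off again. Everything else is in place.

```bash
python3 -c "
from cell import close_job
print(close_job())"
```

```text
the job is handed in; nothing more can be done
None
```

The job is handed in with every step done in the order asked, but one ladybird sits close to the deck's edge: it was knocked aside late in the run, and its foot still lies wholly on the deck by an estimated 3–5 mm; the fader is within about 1 mm of the pointer.

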